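# Sweep the offcuts into the bay

## Robot

A 6-joint arm with a two-finger parallel gripper is mounted at the origin on the work surface. World frame = base frame: x ahead of the robot, y to its left, z up, the work surface at z = 0. Lengths are in m, angles in rad, forces in N, time in s.
With the tool pointing down it reaches from about 0.3 to 0.875 m from the base axis. Payload 6.4 kg.
Tool frame: the origin (TCP) lies between the finger pads; the fingertips stand ctrl.nose_length ahead of it and the grasp point (between the pads) lies 6 mm ahead of it (ctrl.nose_length is the distance from the TCP to the fingertips, in m); z points along the fingers, x is the direction in which the jaws open and shut, and the axes are right-handed (so a half turn about z gives the same grasp; the last joint's range is limited). The gripper opens to 85 mm and grips with 20 to 120 N. Pads are 22 mm wide; open, the fingers measure 114 mm over their backs; the gripper's body (76 mm by 85 mm) begins 54 mm behind the grasp point. The pads swing forward as they close: fully open they stand 13 mm farther back than shut.
Start: joints at [-1.315, 0.181, 1.607, -0, 1.354, -0.206], TCP at [0.256, -0.515, 0.256] pointing down, gripper open.
Joint ranges: [-2.99, 2.99], [-0.89, 2.07], [0.3, 2.58], [-1.14, 4.28], [0, 2.63], [-3.12, 3.12]. Speed limits (rad/s): [2.57, 2.57, 3.01, 3.14, 3.14, 3.14].

## Interface

Orientations are given as a unit quaternion [x, y, z, w].
In Python, from cell import ctrl gives the robot as it stands.
- The arm moves only by the tool play_rows, never from a script. Its argument "targets" is one flat list of numbers, 4 for each row, row after row: the shift along the tool's x, y, z in m, then the turn about the tool's z in rad. A call has 1 to 10 rows; each row shifts and turns the pose as measured when the row begins, along the tool's axes as they then stand; what a row does not reach is not made up. A row lasts 1/8 s, in which the tool goes at most 62.5 mm and 10.7 degrees, less where a joint would pass 70% of its speed; a pose out of reach is approached as far as the arm can. A call with a gripper value outside its range is refused whole. "gripper" is the closure, from -1 (fully open) to 1 (shut), set as the call begins (left out, the last holds). The fingers move at their own pace and stop on an object; "grip_force" is the grip in N (left out, the last holds). Time passes only in rows, so rows that do not move let the fingers close. It gives the time, the measured TCP pose, the force and the opening at its end, in the units of the state.
- ctrl.get_state(): the state, without advancing time (a new reading comes with each control period).
- ctrl.get_image(name): name is "scene" or "side" or "wrist"; returns (picture, depth): 480x640x3 uint8, red, green, blue; 480x640 float32, m along the optical axis (not along the pixel's ray), 0 where there is no reading.
- ctrl.camera_params(name): a dict with "fx", "fy", "cx", "cy" (pixels), "T" (4x4, takes a point from camera to world coordinates). Camera axes: x right, y up, looking along -z (the intrinsics and any distortion apply to the point x, -y, -z); pixel columns grow to the right and rows downward; lengths in m; the calibration is good to about 2 mm. A picture is of the moment at which its call begins: read the wrist's pose just before it. camera_params takes no time and is no camera call; for the wrist camera it gives the pose at the moment of the call.
- ctrl.finish_job(): hands the job in, once; it reports no verdict.
The state is a dict: "t": time; "joint_pos": joint angles; "qvel": joint speeds; "effort": joint torques, N m; "tcp_pos": TCP position; "orientation": TCP orientation; "wrist_force": force on the tool from outside, world axes, zero at the start; "torque": the same for the moment, N m; "width": finger opening in m.
Only numpy, scipy, OpenCV 4.12 (cv2) and the standard library are available. Lean on these libraries where they do the work, as an engineer would, in place of code of your own. Each camera call takes 0.05 s, during which the arm holds its last target.

## Task

Clear the bench: with the fingertips, sweep the three rectangular wood offcuts along the bench top, through the open mouth and all the way into the three-sided plywood bay, so that each lies there on the bench. Push them only: do not lift or fling them, and leave the two round turned feet, the glue bottle, the tin and the tools where they are.

Things in the scene. Friction and masses are not known exactly. Their poses are not given: they have to be found in the camera images.
- bay: the offcut bay: a U-shaped fence of pale plywood screwed to the bench, without a floor of its own (the bench top runs on into it). Origin on the bench top at the middle of its open mouth, on the line joining the front ends of the two side walls; its x axis points into the bay (roughly away from the robot), y to the left, z up. Inside it is 280 mm wide (y from -140 to +140 mm) and 125 mm deep (x from 0 to 125 mm); walls 14 mm thick and 30 mm high
- offcut_long_centre (a point): rectangular offcut of dark wood, 54 mm long (its x) x 24 mm wide (its y) x 22 mm high, 15 to 32 g, lying flat on the bench in any direction, 10 to 20 cm in front of the bay's mouth; this point is its centre, 11 mm above the bench top. It slides freely when pushed.
- offcut_long: the same long offcut (54 x 24 x 22 mm); origin at the centre of its underside
- offcut_mid_centre (a point): rectangular offcut of dark wood, 46 mm long (its x) x 30 mm wide (its y) x 22 mm high, 15 to 32 g, lying flat on the bench in any direction, 10 to 20 cm in front of the bay's mouth; this point is its centre, 11 mm above the bench top. It slides freely when pushed.
- offcut_mid: the same mid offcut (46 x 30 x 22 mm); origin at the centre of its underside
- offcut_square_centre (a point): rectangular offcut of dark wood, 38 mm long (its x) x 36 mm wide (its y) x 22 mm high, 15 to 32 g, lying flat on the bench in any direction, 10 to 20 cm in front of the bay's mouth; this point is its centre, 11 mm above the bench top. It slides freely when pushed.
- offcut_square: the same square offcut (38 x 36 x 22 mm); origin at the centre of its underside
- foot_1: turned round furniture foot of the same dark wood, 38 mm in diameter and 42 mm tall with a waist half-way up, standing upright among the offcuts; origin at the centre of its underside. A bystander: must stay where it is
- foot_2: turned round furniture foot of the same dark wood, 38 mm in diameter and 42 mm tall with a waist half-way up, standing upright among the offcuts; origin at the centre of its underside. A bystander: must stay where it is
- glue: white glue bottle, 60 mm in diameter, 170 mm tall, standing at the left of the bay; origin under its centre; bystander
- tin: closed steel tin, 84 mm in diameter, 100 mm tall, standing at the right of the bay; origin under its centre; bystander
- screwdriver: screwdriver lying at the right, about 200 mm long along its x; origin at the middle of its length; bystander
- hammer: hammer lying at the left, about 260 mm long along its x; origin at the middle of its length; bystander
- square: try square with a wooden stock (100 mm along its x) and a 150 mm steel blade, lying at the right beyond the screwdriver; origin under its stock's centre; bystander

How it is judged:
At the end, for the whole second after the job is handed in: The centre of every offcut lies inside the bay, at least 12 mm past the line of its mouth and between its walls, less than 22 mm above the bench top, at rest (below 0.02 m/s); the feet, bottle, tin and tools are within 15 mm of where they began, the upright ones still upright (x of offcut_long_centre in the frame of bay between 0.012 and 0.125 m and y of offcut_long_centre in the frame of bay between -0.14 and 0.14 m and height (world z) of each of offcut_long_centre, offcut_mid_centre, offcut_square_centre below 0.022 m and linear speed of each of offcut_long, offcut_mid, offcut_square below 0.02 m/s and x of offcut_mid_centre in the frame of bay between 0.012 and 0.125 m and y of offcut_mid_centre in the frame of bay between -0.14 and 0.14 m and x of offcut_square_centre in the frame of bay between 0.012 and 0.125 m and y of offcut_square_centre in the frame of bay between -0.14 and 0.14 m and distance of each of foot_1, foot_2, glue, tin, screwdriver, hammer, square from where it was at the start of the episode below 0.015 m and angle between each of foot_1, foot_2, glue, tin's own z axis and vertical below 0.2 rad); the robot touches nothing.
It fails at once if an offcut is lifted off the bench (its centre more than 25 mm above the bench top) (height (world z) of any of offcut_long_centre, offcut_mid_centre, offcut_square_centre above 0.025 m).
It fails at once if an offcut is flung instead of swept (faster than 0.8 m/s) (linear speed of any of offcut_long, offcut_mid, offcut_square above 0.8 m/s).
It fails at once if a turned foot, the glue bottle, the tin or a tool is shifted by more than 15 mm or tipped over (distance of any of foot_1, foot_2, glue, tin, screwdriver, hammer, square from where it was at the start of the episode above 0.015 m or angle between any of foot_1, foot_2, glue, tin's own z axis and vertical above 0.35 rad).
It also fails if it takes over 72 s, if anything falls off the work surface, if the arm or the gripper's body presses on something with over 40 N, if the wrist force passes 120 N, or if a joint passes its speed limit or range.

## Working session

There is one attempt and no reset: what is moved stays moved. The work goes in short steps, Python scripts to look and compute and a tool call to move; the robot and the scene stay as the last step left them, time stands still between calls to the robot, and variables do not carry over. Pictures are saved under pics/ and viewed, and the job is handed in when it is done.

Besides the shell and the picture viewer there is one more tool, called in YAML: its name, and indented under it one key for each argument. play_rows: Moves the arm, as the interface text tells. Its arguments: {"type":"object","properties":{"targets":{"type":"array","items":{"type":"number"}},"gripper":{"type":"number"},"grip_force":{"type":"number"}},"required":["targets"]}

```bash
mkdir -p pics; python3 - <<'E'
from cell import ctrl
import cv2
s=ctrl.get_state();print(s['t'],s['tcp_pos'],s['orientation'],s['width'],ctrl.nose_length)
import numpy as np
for n in ("scene","side"):
    p,d=ctrl.get_image(n);cv2.imwrite(f"pics/{n}0.png",p[:,:,::-1]);np.save(f"{n}0.npy",d)
    c=ctrl.camera_params(n);print(n,c)
E
```

```text
0.0 [ 0.25608311 -0.51425228  0.25534547] [ 8.50168620e-01 -5.26509731e-01 -6.54550508e-04 -6.25954499e-04] 0.08580249701792203 0.025
scene {'fx': 461.5579496675539, 'fy': 461.5579496675539, 'cx': 315.6637438719313, 'cy': 238.8648168791607, 'T': array([[-0.32554917, -0.76424583,  0.55672799,  1.1833406 ],
       [ 0.94552196, -0.26161147,  0.19377221,  0.16950514],
       [-0.00244318,  0.58948092,  0.8077786 ,  0.97476146],
       [ 0.        ,  0.        ,  0.        ,  1.        ]])}
side {'fx': 461.6001070007201, 'fy': 461.6001070007201, 'cx': 313.6203384877566, 'cy': 233.64624062488815, 'T': array([[ 0.96769997,  0.1296294 , -0.21622439,  0.24529662],
       [-0.25145116,  0.55800594, -0.79082342, -1.10559975],
       [ 0.01814053,  0.81964968,  0.57257779,  0.82831695],
       [ 0.        ,  0.        ,  0.        ,  1.        ]])}
```

View pics/scene0.png

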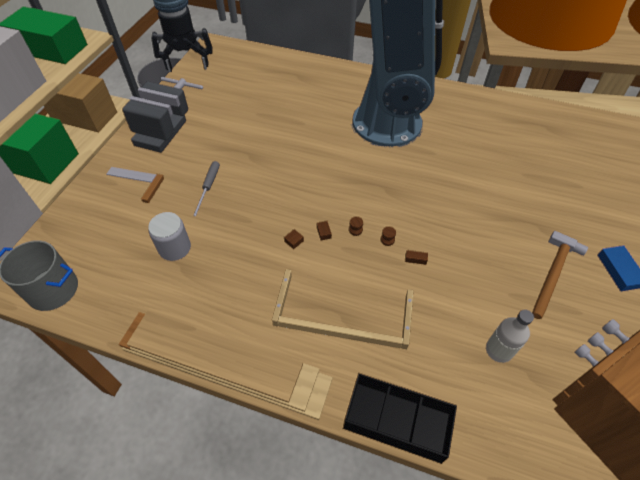

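View pics/side0.png

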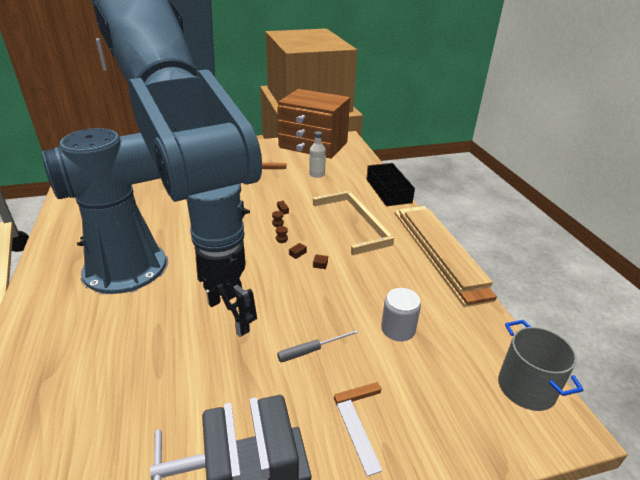

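Scene view: the bay is at about (280–410, 272–345). Offcuts are at (294,239), (324,230) and (416,257); the two feet are at (356,225) and (388,235). The side view agrees. Now I'll measure them.

```bash
cat > h.py <<'E'
import numpy as np, cv2
from cell import ctrl
def ray(c,u,v,z):
    T=c['T'];u=np.atleast_1d(u).astype(float);v=np.atleast_1d(v).astype(float)
    d=np.stack([(u-c['cx'])/c['fx'],-(v-c['cy'])/c['fy'],-np.ones_like(u)],1)@T[:3,:3].T
    o=T[:3,3];s=(z-o[2])/d[:,2];return o+s[:,None]*d
def cloud(c,d):
    v,u=np.mgrid[:480,:640]
    P=np.stack([(u-c['cx'])/c['fx']*d,-(v-c['cy'])/c['fy']*d,-d],-1)
    return P@c['T'][:3,:3].T+c['T'][:3,3]
def look(n,p,d,box=(0.3,0.75,-0.25,0.3)):
    c=ctrl.camera_params(n);P=cloud(c,d)
    roi=((P[...,0]>box[0])&(P[...,0]<box[1])&(P[...,1]>box[2])&(P[...,1]<box[3])&(P[...,2]<.08))
    hsv=cv2.cvtColor(p,cv2.COLOR_RGB2HSV)
    m=(roi&(hsv[...,2]<125)&(d>0)).astype(np.uint8)
    k,l,st,ce=cv2.connectedComponentsWithStats(m)
    for i in range(1,k):
        if st[i,4]<60: continue
        q=P[l==i]; zt=np.percentile(q[:,2],95)
        t=q[np.abs(q[:,2]-zt)<.005] 
        r=cv2.minAreaRect((t[:,:2]*1000).astype(np.float32))
        print(n,'px',ce[i].round(),'A',st[i,4],'ztop %.3f'%zt,'rect c',np.round(r[0]),'sz',np.round(r[1]),'ang %.0f'%r[2])
    return P,hsv,roi
E
python3 - <<'E'
from h import *
for n in("scene","side"):
    p=cv2.imread(f"pics/{n}0.png")[:,:,::-1].copy();d=np.load(f"{n}0.npy")
    P,hsv,roi=look(n,p,d)
    m=(roi&(P[...,2]>.02)&(P[...,2]<.04)&(hsv[...,2]>=140)&(P[...,0]>.5))
    q=P[m];r=cv2.minAreaRect((q[:,:2]*1000).astype(np.float32))
    print('bay',len(q),r,cv2.boxPoints(r).round(),np.median(q[:,2]))
p=cv2.imread("pics/scene0.png");cv2.imwrite("pics/s0c.png",cv2.resize(p[190:370,250:450],None,fx=4,fy=3.3,interpolation=2))
E
```

```text
scene px [355. 226.] A 238 ztop 0.045 rect c [456.  25.] sz [33. 33.] ang 21
scene px [324. 230.] A 232 ztop 0.025 rect c [488. -51.] sz [46. 30.] ang 32
scene px [388. 236.] A 244 ztop 0.045 rect c [459. 113.] sz [31. 33.] ang 30
scene px [293. 239.] A 252 ztop 0.025 rect c [ 539. -116.] sz [38. 37.] ang 61
scene px [416. 257.] A 275 ztop 0.025 rect c [491. 194.] sz [25. 52.] ang 10
scene px [404. 316.] A 73 ztop 0.030 rect c [672. 203.] sz [100.   1.] ang 8
scene px [382. 342.] A 220 ztop 0.024 rect c [742. 171.] sz [  3. 106.] ang 8
bay 973 ((637.7572021484375, 43.696136474609375), (362.40106201171875, 224.44334411621094), 89.95597839355469) [[ 525. -137.]
 [ 750. -138.]
 [ 750.  225.]
 [ 526.  225.]] 0.030228565206263602
side px [342. 204.] A 205 ztop 0.026 rect c [707. 159.] sz [ 99. 205.] ang 45
side px [280. 222.] A 406 ztop 0.044 rect c [454.  67.] sz [120.  33.] ang 86
side px [365. 248.] A 112 ztop 0.026 rect c [694. -90.] sz [110.   8.] ang 7
side px [297. 251.] A 179 ztop 0.025 rect c [485. -52.] sz [47. 31.] ang 27
side px [320. 262.] A 168 ztop 0.025 rect c [ 537. -118.] sz [34. 37.] ang 59
bay 388 ((625.678955078125, 54.861297607421875), (258.5609130859375, 319.8226013183594), 6.323123931884766) [[ 480.  200.]
 [ 515. -118.]
 [ 772.  -90.]
 [ 737.  228.]] 0.030273186852221745
```

View pics/s0c.png

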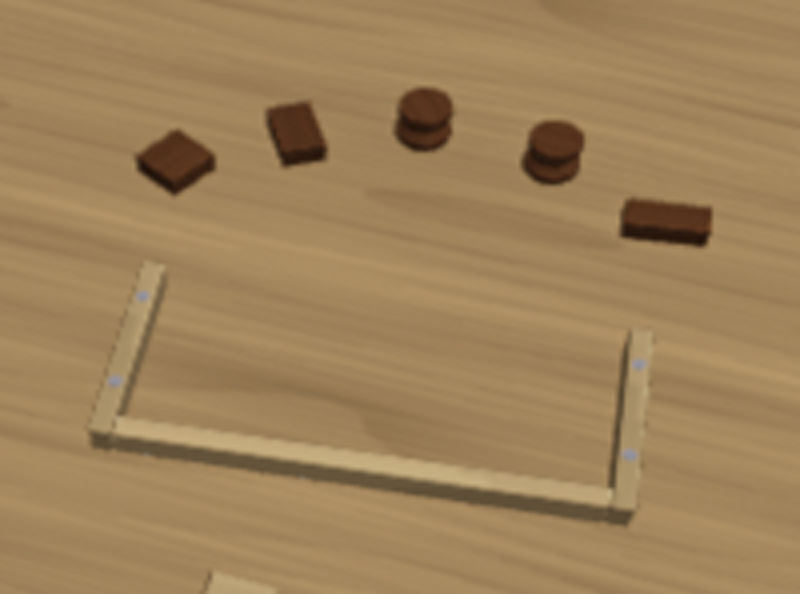

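The crop shows the square at left, the mid next to it, two feet in the middle and the long offcut at right. The bay's front ends are at crop (155,265) and (642,332), and its outer back corners near (92,431) and (632,508). I'll convert these to the bay frame.

```bash
python3 - <<'E'
from h import *
c=ctrl.camera_params("scene")
a=np.array([[145,263],[166,268],[632,331],[653,333],[92,431],[617,507]],float)
q=ray(c,250+a[:,0]/4,190+a[:,1]/3.3,.03);print(q.round(3))
R=(q[0]+q[1])/2;L=(q[2]+q[3])/2;o=(R+L)/2;y=(L-R)[:2];print(np.linalg.norm(y));y/=np.linalg.norm(y);x=np.array([y[1],-y[0]])
print('o',o,'x',x,np.degrees(np.arctan2(x[1],x[0])))
for n,p in dict(sq=(.538,-.117),mid=(.487,-.051),f1=(.456,.025),f2=(.459,.113),lg=(.491,.194),backR=q[4][:2],backL=q[5][:2]).items():
    e=np.array(p)-o[:2];print(n,(e@x).round(3),(e@y).round(3))
s=ctrl.get_state();from scipy.spatial.transform import Rotation as Ro
print(Ro.from_quat(s['orientation']).as_matrix().round(3))
E
```

```text
[[ 0.642 -0.094  0.03 ]
 [ 0.642 -0.081  0.03 ]
 [ 0.603  0.196  0.03 ]
 [ 0.601  0.208  0.03 ]
 [ 0.778 -0.074  0.03 ]
 [ 0.736  0.217  0.03 ]]
0.292400692136877
o [0.62219436 0.0572147  0.03      ] x [0.99040297 0.13820986] 7.9442718886548365
sq -0.107 -0.161
mid -0.149 -0.088
f1 -0.169 -0.009
f2 -0.154 0.078
lg -0.111 0.154
backR 0.136 -0.151
backL 0.135 0.142
[[ 0.446 -0.895 -0.   ]
 [-0.895 -0.446  0.002]
 [-0.002 -0.    -1.   ]]
```

play_rows:
  targets: [0, 0, 0, -0.06, -0.032, -0.041, 0, 0, -0.032, -0.041, 0, 0, -0.032, -0.041, 0, 0, -0.032, -0.041, 0, 0, -0.032, -0.041, 0, 0, -0.032, -0.041, 0, 0, -0.032, -0.041, 0, 0, -0.032, -0.041, 0, 0, -0.032, -0.041, 0, 0]
  gripper: 0.67
  grip_force: 20

```text
t: 1.35
tcp_pos: [0.4344, -0.069, 0.2535]
orientation: [0.864, -0.503, -0.002, -0.002]
wrist_force: [0.2, -0.3, 0.2]
width: 0.0142
```

```bash
cat >> h.py <<'E'
from scipy.spatial.transform import Rotation as Ro
O=np.array([.6222,.0572]);BX=np.array([.9904,.1382]);BY=np.array([-.1382,.9904])
def bay(p): e=np.asarray(p)[:2]-O; return (e@BX).round(4),(e@BY).round(4)
def st():
    s=ctrl.get_state();M=Ro.from_quat(s['orientation']).as_matrix()
    psi=np.degrees(np.arctan2(-M[1,1],-M[0,1]))
    print('t %.2f'%s['t'],'tcp',s['tcp_pos'].round(4),'head %.1f'%psi,'w %.3f'%s['width'],'F',s['wrist_force'].round(1),'bay',bay(s['tcp_pos']),'zaxis',M[:,2].round(3))
    return s,M
def to(xy,psi,z=None):
    s,M=st();p=np.radians(psi);d=np.asarray(xy)-s['tcp_pos'][:2]
    cur=np.degrees(np.arctan2(-M[1,1],-M[0,1]))
    print('turn %.3f'%-np.radians((psi-cur+180)%360-180),'then x %.4f y %.4f'%(d@[np.sin(p),-np.cos(p)],d@[-np.cos(p),-np.sin(p)]),'' if z is None else 'z %.4f'%(s['tcp_pos'][2]-z))
E
python3 - <<'E'
from h import *
to((.435,-.081),30,.031)
E
```

```text
t 1.35 tcp [ 0.4344 -0.069   0.2535] head 29.5 w 0.014 F [ 0.2 -0.3  0.2] bay (np.float64(-0.2034), np.float64(-0.099)) zaxis [-0.002  0.006 -1.   ]
turn -0.008 then x 0.0107 y 0.0055 z 0.2225
```

play_rows:
  targets: [0.011, 0.006, 0.03, -0.008, 0, 0, 0.045, 0, 0, 0, 0.045, 0, 0, 0, 0.045, 0, 0, 0, 0.03, 0, 0, 0, 0.015, 0, 0, 0, 0.008, 0, 0, 0, 0, 0]

```text
t: 2.35
tcp_pos: [0.4354, -0.0742, 0.0289]
orientation: [0.869, -0.495, -0.002, -0.003]
wrist_force: [-0.6, 0.2, 0.1]
width: 0.0143
```

```bash
python3 - <<'E'
from h import *
to((.435,-.081),30,.033)
for n in("side","wrist"):
    p,d=ctrl.get_image(n);cv2.imwrite(f"pics/{n}1.png",p[:,:,::-1])
E
```

```text
t 2.35 tcp [ 0.4354 -0.0742  0.0289] head 30.7 w 0.014 F [-0.6  0.2  0.1] bay (np.float64(-0.2032), np.float64(-0.1043)) zaxis [-0.001  0.007 -1.   ]
turn 0.012 then x 0.0057 y 0.0037 z -0.0041
```

View pics/side1.png

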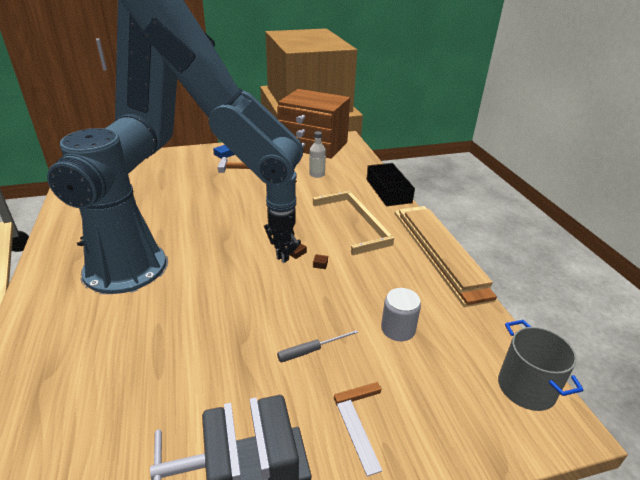

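View pics/wrist1.png

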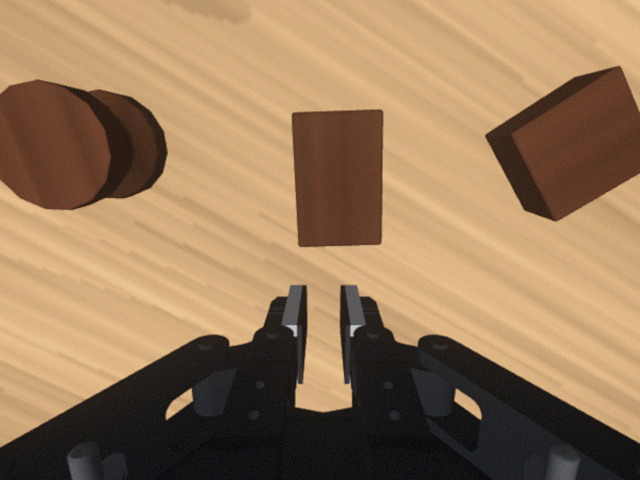

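Wrist view: the mid offcut lies straight ahead (cols 293–383), with the foot well left and the square well right. I'll shift right about 5 mm, raise slightly, and push.

play_rows:
  targets: [0.005, 0, -0.003, 0.01, 0, -0.008, 0, 0, 0, -0.01, 0, 0, 0, -0.014, 0, 0, 0, -0.016, 0, 0, 0, -0.016, 0, 0, 0, -0.016, 0, 0, 0, -0.016, 0, 0, 0, -0.01, 0, 0, 0, 0, 0, 0]

```text
t: 3.7
tcp_pos: [0.5398, -0.0221, 0.0356]
orientation: [0.867, -0.499, 0.002, -0.003]
wrist_force: [0.1, 0.7, -0.6]
width: 0.0144
```

```bash
python3 - <<'E'
from h import *
st()
for n in("wrist",):
    p,d=ctrl.get_image(n);cv2.imwrite(f"pics/{n}2.png",p[:,:,::-1])
E
```

```text
t 3.70 tcp [ 0.5398 -0.0221  0.0356] head 30.2 w 0.014 F [ 0.1  0.7 -0.6] bay (np.float64(-0.0925), np.float64(-0.0671)) zaxis [ 0.006  0.004 -1.   ]
```

View pics/wrist2.png

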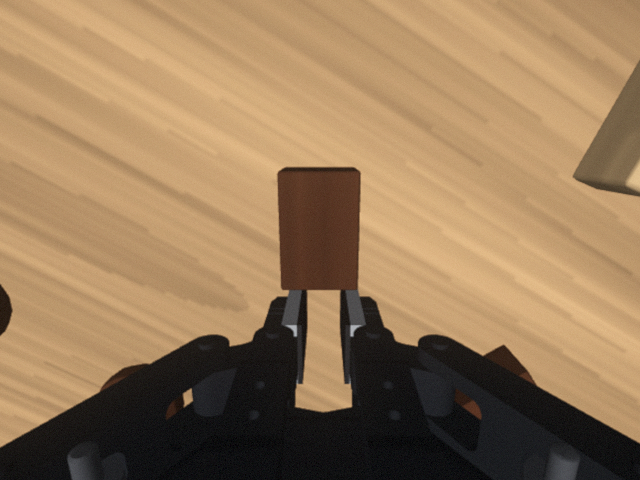

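The mid offcut is held centred against both fingertips (cols 279–360), and the bay's right wall end shows at the far right. Continuing the push.

play_rows:
  targets: [0, -0.01, 0.004, 0, 0, -0.016, 0, 0, 0, -0.018, 0, 0, 0, -0.018, 0, 0, 0, -0.018, 0, 0, 0, -0.018, 0, 0, 0, -0.018, 0, 0, 0, -0.016, 0, 0, 0, -0.012, 0, 0, 0, -0.006, 0, 0]

```text
t: 5.0
tcp_pos: [0.6774, 0.058, 0.0314]
orientation: [0.866, -0.5, 0.001, -0.003]
wrist_force: [-0.0, 0.9, -0.2]
width: 0.0142
```

```bash
python3 - <<'E'
from h import *
st()
for n in("wrist",):
    p,d=ctrl.get_image(n);cv2.imwrite(f"pics/{n}3.png",p[:,:,::-1])
E
```

```text
t 5.00 tcp [0.6774 0.058  0.0314] head 30.0 w 0.014 F [-0.   0.9 -0.2] bay (np.float64(0.0548), np.float64(-0.0069)) zaxis [ 0.006  0.004 -1.   ]
```

View pics/wrist3.png

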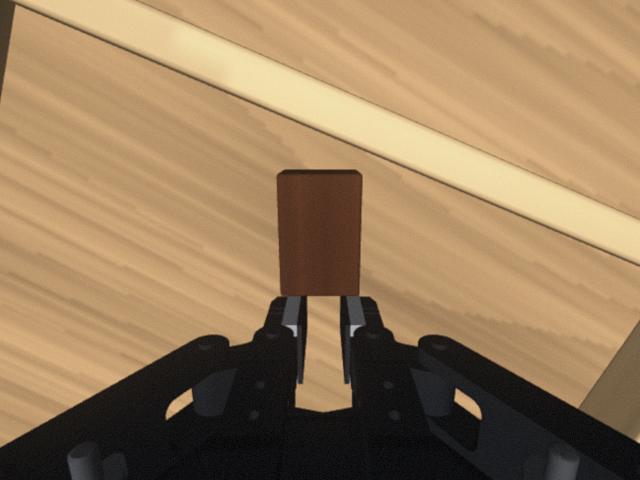

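Mid is in the bay, short of the back wall. I'll back off, rise, and go to the square.

play_rows:
  targets: [0, 0.02, 0, 0, 0, 0.02, 0, 0, 0, 0, -0.05, 0, 0, 0, -0.05, 0, 0, 0, 0, -0.18, 0, 0, 0, -0.18, 0, 0, 0, -0.18, 0, 0, 0, 0, 0, 0, 0, 0]

```text
t: 6.18
tcp_pos: [0.6391, 0.0357, 0.1339]
orientation: [0.969, -0.247, 0.001, -0.003]
wrist_force: [-0.2, 0.7, 0.4]
width: 0.0139
```

```bash
python3 - <<'E'
from h import *
to((.511,-.165),61,.031)
E
```

```text
t 6.17 tcp [0.6391 0.0357 0.1339] head 61.4 w 0.014 F [-0.2  0.7  0.4] bay (np.float64(0.0138), np.float64(-0.0236)) zaxis [ 0.003  0.004 -1.   ]
turn 0.007 then x -0.0148 y 0.2377 z 0.1029
```

play_rows:
  targets: [-0.003, 0.03, 0, 0, -0.003, 0.045, 0, 0, -0.003, 0.045, 0, 0, -0.003, 0.045, 0, 0, -0.003, 0.04, 0, 0, 0, 0.033, 0, 0, 0, 0, 0, 0]

```text
t: 7.05
tcp_pos: [0.5066, -0.1705, 0.132]
orientation: [0.967, -0.257, 0.001, -0.003]
wrist_force: [0.1, 0.6, -0.6]
width: 0.014
```

```bash
python3 - <<'E'
from h import *
to((.511,-.165),61,.031)
p,d=ctrl.get_image("wrist");cv2.imwrite("pics/wrist4.png",p[:,:,::-1])
E
```

```text
t 7.05 tcp [ 0.5066 -0.1705  0.132 ] head 60.3 w 0.014 F [ 0.1  0.6 -0.6] bay (np.float64(-0.146), np.float64(-0.2095)) zaxis [ 0.004  0.004 -1.   ]
turn -0.013 then x 0.0012 y -0.0069 z 0.1010
```

View pics/wrist4.png

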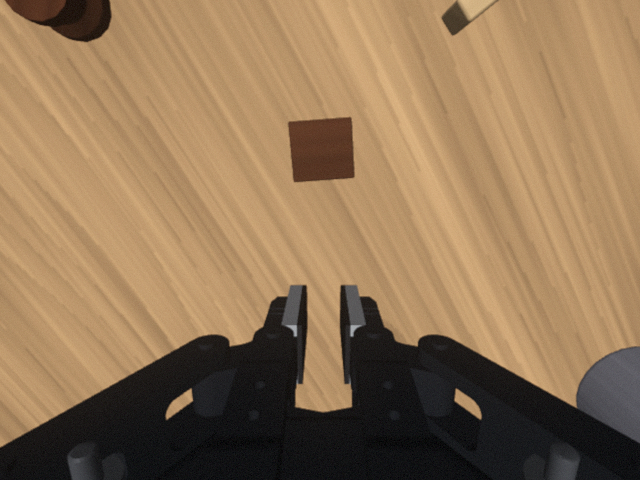

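The square is straight ahead (cols 290–354) with its face square to the fingers, and the tin is well clear at the lower right. Descending.

play_rows:
  targets: [0.001, 0, 0.03, -0.013, 0, 0, 0.035, 0, 0, 0, 0.025, 0, 0, 0, 0.008, 0, 0, 0, 0.003, 0, 0, 0, 0, 0]

```text
t: 7.85
tcp_pos: [0.5129, -0.1658, 0.0304]
orientation: [0.968, -0.25, 0.004, -0.003]
wrist_force: [-0.4, 0.3, 0.0]
width: 0.0139
```

```bash
python3 - <<'E'
from h import *
to((.511,-.165),61,.031)
p,d=ctrl.get_image("wrist");cv2.imwrite("pics/wrist5.png",p[:,:,::-1])
E
```

```text
t 7.85 tcp [ 0.5129 -0.1658  0.0304] head 61.0 w 0.014 F [-0.4  0.3  0. ] bay (np.float64(-0.1391), np.float64(-0.2057)) zaxis [ 0.009  0.004 -1.   ]
turn 0.000 then x -0.0020 y 0.0002 z -0.0006
```

View pics/wrist5.png

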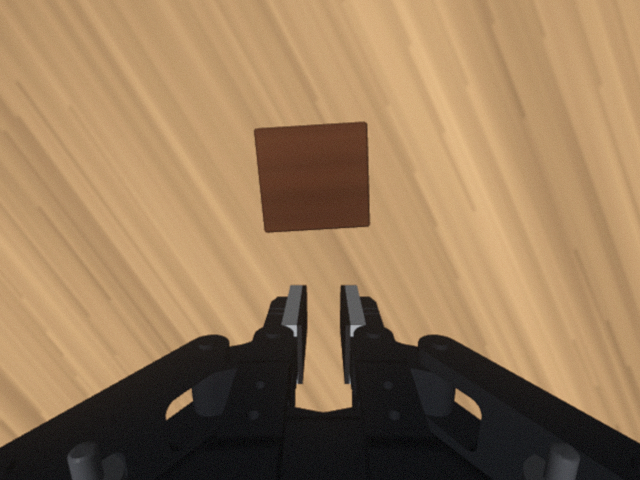

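Centred to about 2 mm and ready to push. I'll approach and start the arc.

play_rows:
  targets: [-0.002, -0.008, 0, 0, 0, -0.01, 0, 0, 0, -0.01, 0, 0, -0.001, -0.013, 0, 0.04, -0.003, -0.016, 0, 0.09, -0.003, -0.016, 0, 0.09, -0.003, -0.016, 0, 0.09, -0.002, -0.012, 0, 0.06, 0, 0, 0, 0]

```text
t: 9.02
tcp_pos: [0.5641, -0.0686, 0.0344]
orientation: [0.903, -0.429, 0.006, -0.004]
wrist_force: [-0.2, 0.6, -0.0]
width: 0.014
```

```bash
python3 - <<'E'
from h import *
st()
p,d=ctrl.get_image("wrist");cv2.imwrite("pics/wrist6.png",p[:,:,::-1])
E
```

```text
t 9.03 tcp [ 0.5641 -0.0686  0.0344] head 39.2 w 0.014 F [-0.2  0.6 -0. ] bay (np.float64(-0.0749), np.float64(-0.1166)) zaxis [ 0.014  0.001 -1.   ]
```

View pics/wrist6.png

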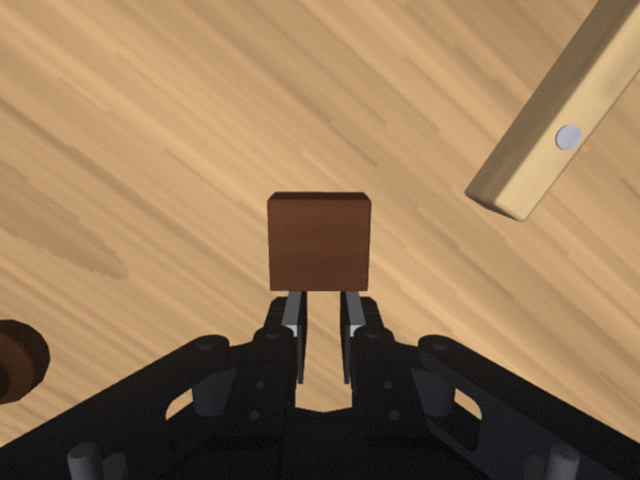

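play_rows:
  targets: [-0.001, -0.012, 0.003, 0.05, -0.003, -0.016, 0.001, 0.09, -0.003, -0.016, 0, 0.09, -0.003, -0.016, 0, 0.09, -0.002, -0.016, 0, 0.06, 0, -0.016, 0, 0, 0, -0.016, 0, 0, 0, -0.012, 0, 0, 0, -0.006, 0, 0]

```text
t: 10.2
tcp_pos: [0.6708, -0.0073, 0.0306]
orientation: [0.805, -0.594, 0.003, -0.003]
wrist_force: [0.4, -0.2, -0.4]
width: 0.0141
```

```bash
python3 - <<'E'
from h import *
st()
p,d=ctrl.get_image("wrist");cv2.imwrite("pics/wrist7.png",p[:,:,::-1])
E
```

```text
t 10.20 tcp [ 0.6708 -0.0073  0.0306] head 17.2 w 0.014 F [ 0.4 -0.2 -0.4] bay (np.float64(0.0392), np.float64(-0.0706)) zaxis [ 0.009  0.001 -1.   ]
```

View pics/wrist7.png

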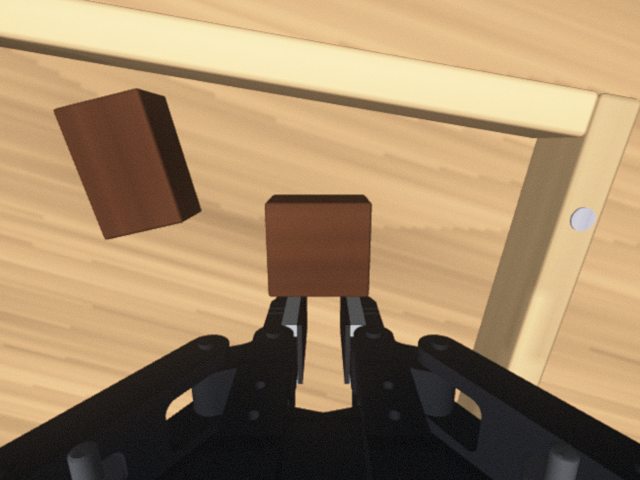

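The square is fully in the bay, clear of mid at upper left. On to the long offcut.

play_rows:
  targets: [0, 0.02, 0, 0, 0, 0.02, 0, 0, 0, 0, -0.05, 0, 0, 0, -0.05, 0, 0, 0, 0, 0.18, 0, 0, 0, 0.18, 0, 0, 0, 0.18, 0, 0, 0, 0.18, 0, 0, 0, 0.18, 0, 0, 0, 0.18]

```text
t: 11.5
tcp_pos: [0.6265, -0.0214, 0.1326]
orientation: [-0.369, 0.929, -0.0, 0.003]
wrist_force: [-0.1, 0.9, -0.5]
width: 0.0142
```

play_rows:
  targets: [0, 0, 0, 0.18, 0, 0, 0, 0.18, 0, 0, 0, 0.18, 0, 0, 0, 0.05, 0, 0, 0, 0]

```text
t: 12.12
tcp_pos: [0.624, -0.0222, 0.1319]
orientation: [-0.073, 0.997, 0.001, 0.001]
wrist_force: [-0.6, -0.2, -0.4]
width: 0.0147
```

```bash
python3 - <<'E'
from h import *
to((.481,.251),-80,.031);print(ctrl.get_state()['joint_pos'].round(2))
E
```

```text
t 12.12 tcp [ 0.624  -0.0222  0.1319] head -81.7 w 0.015 F [-0.6 -0.2 -0.4] bay (np.float64(-0.0092), np.float64(-0.0789)) zaxis [ 0.002  0.001 -1.   ]
turn -0.029 then x 0.0934 y 0.2939 z 0.1009
[-0.23  0.42  1.57  0.    1.15  2.77]
```

Joint 6 would pass its range at that heading (about 3.45 rad), so I'll turn back to heading 100° and push with the other side of the fingers (tool +y).

play_rows:
  targets: [0, 0, 0, -0.18, 0, 0, 0, -0.18, 0, 0, 0, -0.18, 0, 0, 0, -0.18, 0, 0, 0, -0.18, 0, 0, 0, -0.18, 0, 0, 0, -0.18, 0, 0, 0, -0.18, 0, 0, 0, -0.18, 0, 0, 0, -0.18]

```text
t: 13.38
tcp_pos: [0.6211, -0.0233, 0.1312]
orientation: [0.846, -0.533, -0.001, -0.0]
wrist_force: [-0.7, 0.8, 0.0]
width: 0.014
```

play_rows:
  targets: [0, 0, 0, -0.18, 0, 0, 0, -0.18, 0, 0, 0, -0.18, 0, 0, 0, -0.18, 0, 0, 0, -0.18, 0, 0, 0, -0.18, 0, 0, 0, -0.16, 0, 0, 0, 0]

```text
t: 14.38
tcp_pos: [0.6189, -0.024, 0.1306]
orientation: [0.996, 0.084, -0.001, -0.001]
wrist_force: [0.6, 0.7, 0.4]
width: 0.0141
```

```bash
python3 - <<'E'
from h import *
to((.481,.251),100,.031);print(ctrl.get_state()['joint_pos'].round(2))
p,d=ctrl.get_image("scene");cv2.imwrite("pics/scene8.png",p[:,:,::-1]);look("scene",p,d)
E
```

```text
t 14.38 tcp [ 0.6189 -0.024   0.1306] head 99.7 w 0.014 F [0.6 0.7 0.4] bay (np.float64(-0.0145), np.float64(-0.08)) zaxis [-0.003  0.001 -1.   ]
turn -0.006 then x -0.0880 y -0.2948 z 0.0996
[-0.23  0.41  1.58  0.    1.15 -0.4 ]
scene px [356. 226.] A 234 ztop 0.044 rect c [457.  27.] sz [35. 31.] ang 20
scene px [388. 236.] A 242 ztop 0.045 rect c [461. 113.] sz [33. 34.] ang 77
scene px [416. 257.] A 268 ztop 0.025 rect c [493. 195.] sz [24. 54.] ang 7
scene px [404. 317.] A 68 ztop 0.030 rect c [672. 203.] sz [100.   1.] ang 8
scene px [317. 305.] A 279 ztop 0.025 rect c [701.   3.] sz [35. 35.] ang 19
scene px [346. 317.] A 296 ztop 0.025 rect c [708.  76.] sz [46. 30.] ang 28
scene px [381. 342.] A 223 ztop 0.024 rect c [743. 166.] sz [  3. 117.] ang 8
```

View pics/scene8.png

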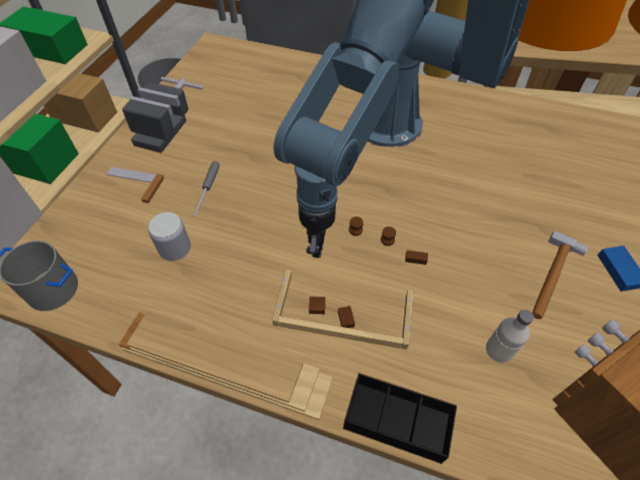

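Scene view: the square (317,305) and mid (346,317) are in the bay, and both feet and the long offcut (416,257) are where they were. Moving behind the long offcut's left end.

play_rows:
  targets: [-0.012, -0.035, 0, 0, -0.016, -0.052, 0, 0, -0.016, -0.052, 0, 0, -0.016, -0.052, 0, 0, -0.015, -0.05, 0, 0, -0.01, -0.04, 0, 0, 0, 0, 0, 0]

```text
t: 15.3
tcp_pos: [0.4875, 0.2461, 0.1319]
orientation: [0.997, 0.072, 0.0, -0.001]
wrist_force: [0.3, -0.4, 0.3]
width: 0.0143
```

```bash
python3 - <<'E'
from h import *
to((.483,.252),100,.031)
E
```

```text
t 15.30 tcp [0.4875 0.2461 0.1319] head 98.2 w 0.014 F [ 0.3 -0.4  0.3] bay (np.float64(-0.1073), np.float64(0.2057)) zaxis [ 0.     0.002 -1.   ]
turn -0.031 then x -0.0034 y -0.0066 z 0.1009
```

play_rows:
  targets: [-0.003, -0.006, 0.03, -0.01, 0, 0, 0.035, 0, 0, 0, 0.025, 0, 0, 0, 0.008, 0, 0, 0, 0.003, 0, 0, 0, 0, 0]

```text
t: 16.05
tcp_pos: [0.488, 0.2496, 0.031]
orientation: [0.997, 0.072, 0.003, -0.001]
wrist_force: [-0.4, 0.3, 0.3]
width: 0.0144
```

```bash
python3 - <<'E'
from h import *
to((.483,.252),100,.031)
p,d=ctrl.get_image("scene");cv2.imwrite("pics/scene9.png",cv2.resize(p[190:340,300:500,::-1],None,fx=4,fy=4))
E
```

```text
t 16.05 tcp [0.488  0.2496 0.031 ] head 98.2 w 0.014 F [-0.4  0.3  0.3] bay (np.float64(-0.1064), np.float64(0.2091)) zaxis [ 0.006  0.002 -1.   ]
turn -0.031 then x -0.0045 y -0.0033 z 0.0000
```

View pics/scene9.png

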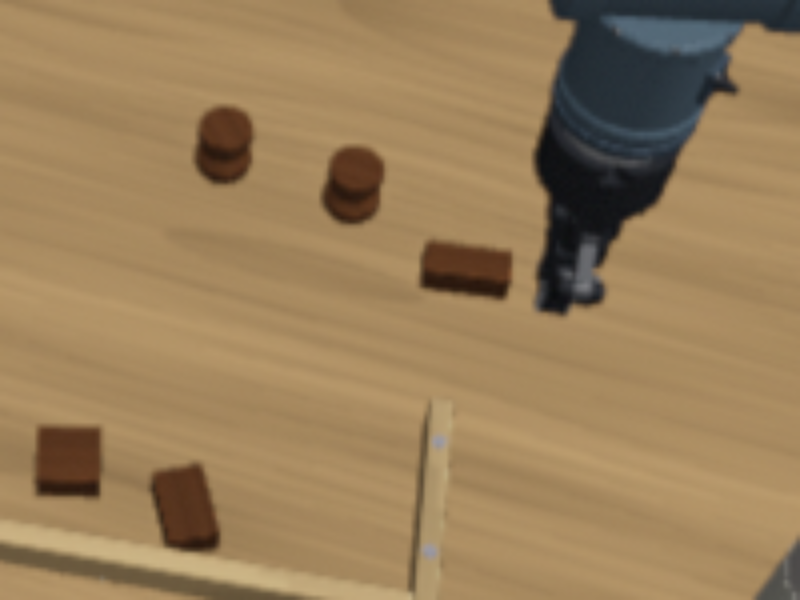

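The fingers stand just beyond the long offcut's left end, in line with it, and foot 2 is clear. Pushing it toward -y.

play_rows:
  targets: [-0.003, 0.006, 0, 0, 0, 0.008, 0, 0, 0, 0.01, 0, 0, 0, 0.012, 0, 0, 0.001, 0.012, 0, 0, 0.001, 0.012, 0, 0, 0.001, 0.01, 0, 0, 0.001, 0.006, 0, 0, 0, 0, 0, 0]

```text
t: 17.23
tcp_pos: [0.5026, 0.1687, 0.0334]
orientation: [0.997, 0.071, 0.006, -0.001]
wrist_force: [-0.5, -1.0, -0.1]
width: 0.0139
```

```bash
python3 - <<'E'
from h import *
st()
p,d=ctrl.get_image("scene");cv2.imwrite("pics/scene10.png",cv2.resize(p[190:340,300:500,::-1],None,fx=4,fy=4))
E
```

```text
t 17.23 tcp [0.5026 0.1687 0.0334] head 98.1 w 0.014 F [-0.5 -1.  -0.1] bay (np.float64(-0.103), np.float64(0.1269)) zaxis [ 0.011  0.002 -1.   ]
```

View pics/scene10.png

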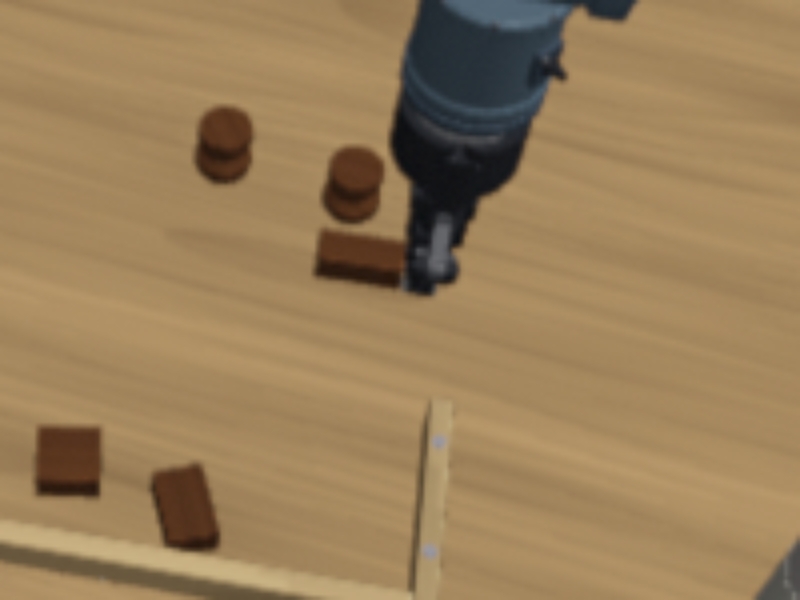

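The long offcut now sits at about bay (-0.11, 0.09), right in front of foot 2, which is too tight to get the fingers behind. I'll measure it and nudge it back about 35 mm to +y with its other end, so the fingers fit beside foot 2.

play_rows:
  targets: [0, -0.015, 0, 0, 0, -0.01, -0.03, 0, 0, 0, -0.05, 0, 0, 0.025, 0, 0, 0, 0.035, 0, 0, 0, 0.035, 0, 0, 0, 0.025, 0, 0, 0, 0, 0, 0]
  gripper: 1

```text
t: 18.27
tcp_pos: [0.5142, 0.0826, 0.1162]
orientation: [0.997, 0.076, 0.006, -0.002]
wrist_force: [0.0, -0.9, 0.2]
width: 0.0001
```

```bash
python3 - <<'E'
from h import *
st()
p,d=ctrl.get_image("wrist");cv2.imwrite("pics/wrist11.png",p[:,:,::-1])
look("wrist",p,d)
p,d=ctrl.get_image("scene");look("scene",p,d);print(bay((.5,.12)))
E
```

```text
t 18.27 tcp [0.5142 0.0826 0.1162] head 98.7 w 0.000 F [ 0.  -0.9  0.2] bay (np.float64(-0.1035), np.float64(0.04)) zaxis [ 0.011  0.004 -1.   ]
wrist px [548.  82.] A 1647 ztop 0.028 rect c [631. 200.] sz [13. 72.] ang 88
wrist px [316. 173.] A 3869 ztop 0.023 rect c [503. 131.] sz [24. 54.] ang 8
wrist px [229. 193.] A 4202 ztop 0.042 rect c [457. 114.] sz [35. 35.] ang 30
wrist px [607. 312.] A 5468 ztop 0.022 rect c [714.  46.] sz [ 43. 100.] ang 22
wrist px [211. 320.] A 3064 ztop 0.042 rect c [449.  33.] sz [36. 22.] ang 32
wrist px [562. 382.] A 2849 ztop 0.022 rect c [697.   5.] sz [37. 38.] ang 17
scene px [356. 226.] A 237 ztop 0.044 rect c [455.  25.] sz [32. 34.] ang 6
scene px [388. 236.] A 244 ztop 0.044 rect c [460. 113.] sz [34. 33.] ang 13
scene px [389. 254.] A 268 ztop 0.025 rect c [505. 129.] sz [23. 53.] ang 10
scene px [404. 317.] A 71 ztop 0.032 rect c [673. 203.] sz [101.   1.] ang 8
scene px [317. 305.] A 282 ztop 0.025 rect c [701.   3.] sz [36. 35.] ang 18
scene px [346. 317.] A 301 ztop 0.025 rect c [708.  77.] sz [46. 30.] ang 31
scene px [382. 342.] A 219 ztop 0.024 rect c [742. 169.] sz [  2. 110.] ang 8
(np.float64(-0.1123), np.float64(0.0791))
```

View pics/wrist11.png

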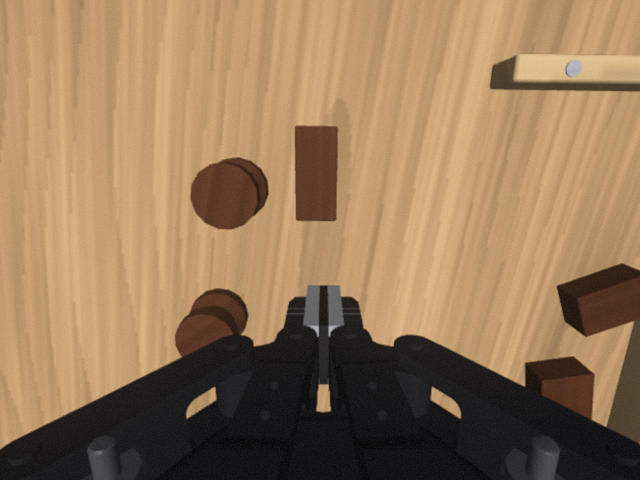

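Wrist view: the long offcut lies straight ahead (cols 295–337), with foot 2 just left of it. Measured centre is (0.504, 0.130). Descending and nudging it to +y.

play_rows:
  targets: [-0.001, 0.008, 0.02, 0, 0, 0, 0.03, 0, 0, 0, 0.02, 0, 0, 0, 0.01, 0, 0, 0, 0.004, 0, 0, 0, 0, 0]

```text
t: 19.12
tcp_pos: [0.5149, 0.0836, 0.0306]
orientation: [0.997, 0.08, 0.007, -0.003]
wrist_force: [0.1, 1.1, -0.6]
width: -0.0003
```

```bash
python3 - <<'E'
from h import *
st()
p,d=ctrl.get_image("wrist");cv2.imwrite("pics/wrist12.png",p[:,:,::-1])
E
```

```text
t 19.12 tcp [0.5149 0.0836 0.0306] head 99.2 w -0.000 F [ 0.1  1.1 -0.6] bay (np.float64(-0.1027), np.float64(0.041)) zaxis [ 0.013  0.006 -1.   ]
```

View pics/wrist12.png

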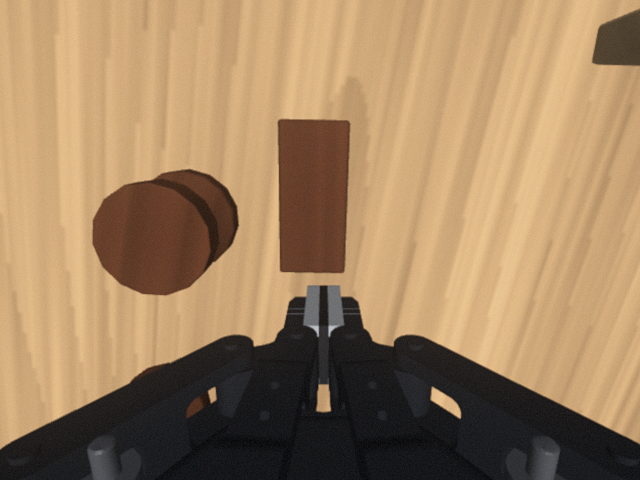

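play_rows:
  targets: [-0.003, -0.004, 0, 0, 0, -0.007, 0, 0, 0, -0.009, 0, 0, 0, -0.01, 0, 0, 0, -0.009, 0, 0, 0, -0.006, 0, 0, 0, 0, 0, 0]

```text
t: 20.05
tcp_pos: [0.5054, 0.1311, 0.0329]
orientation: [0.997, 0.081, 0.008, -0.002]
wrist_force: [-0.2, 0.3, 0.8]
width: -0.0003
```

```bash
python3 - <<'E'
from h import *
st()
p,d=ctrl.get_image("wrist");cv2.imwrite("pics/wrist13.png",p[:,:,::-1])
look("wrist",p,d)
E
```

```text
t 20.05 tcp [0.5054 0.1311 0.0329] head 99.2 w -0.000 F [-0.2  0.3  0.8] bay (np.float64(-0.1055), np.float64(0.0893)) zaxis [ 0.017  0.006 -1.   ]
wrist px [297. 332.] A 41274 ztop 0.078 rect c [503. 135.] sz [101.  26.] ang 9
wrist px [599. 180.] A 1987 ztop 0.027 rect c [597. 200.] sz [ 3. 13.] ang 11
```

View pics/wrist13.png

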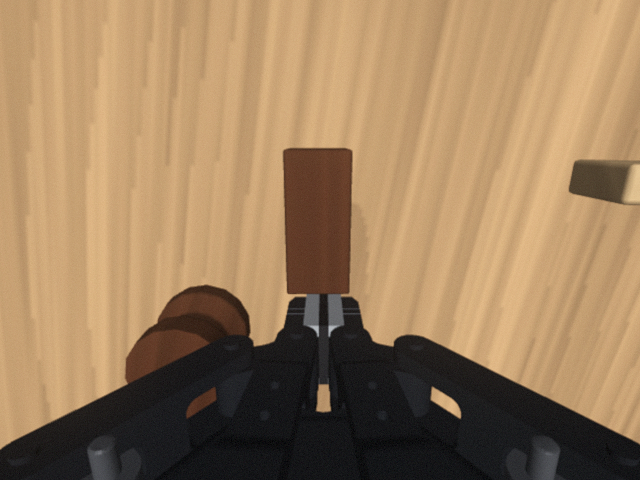

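Long is back to about y = 0.129 with foot 2 clear to its lower left. I'll lift away, turn to heading 8°, and go behind its broad face.

play_rows:
  targets: [0, 0.006, 0, 0, 0, 0, -0.04, 0, 0, 0, -0.05, 0, 0, 0, 0, 0.18, 0, 0, 0, 0.18, 0, 0, 0, 0.18, 0, 0, 0, 0.18, 0, 0, 0, 0.18, 0, 0, 0, 0.18, 0, 0, 0, 0.18]

```text
t: 21.35
tcp_pos: [0.5063, 0.1173, 0.1258]
orientation: [0.84, -0.542, 0.006, -0.006]
wrist_force: [-0.2, 0.4, -0.1]
width: -0.0002
```

play_rows:
  targets: [0, 0, 0, 0.18, 0, 0, 0, 0.15, 0, 0, 0, 0]

```text
t: 21.72
tcp_pos: [0.5066, 0.1151, 0.1257]
orientation: [0.735, -0.678, 0.005, -0.007]
wrist_force: [0.5, -0.0, -0.6]
width: -0.0001
```

```bash
python3 - <<'E'
from h import *
p,d=ctrl.get_image("scene");look("scene",p,d)
to((.459,.165),8,.031)
E
```

```text
scene px [355. 226.] A 238 ztop 0.044 rect c [456.  26.] sz [33. 34.] ang 34
scene px [388. 239.] A 166 ztop 0.043 rect c [467. 116.] sz [23. 34.] ang 24
scene px [405. 256.] A 269 ztop 0.025 rect c [500. 168.] sz [25. 53.] ang 11
scene px [404. 317.] A 70 ztop 0.030 rect c [672. 203.] sz [101.   1.] ang 8
scene px [317. 305.] A 278 ztop 0.025 rect c [701.   3.] sz [35. 35.] ang 18
scene px [346. 317.] A 300 ztop 0.025 rect c [708.  76.] sz [45. 30.] ang 31
scene px [382. 342.] A 222 ztop 0.024 rect c [742. 169.] sz [  3. 110.] ang 8
t 21.77 tcp [0.5066 0.1151 0.1257] head 4.8 w -0.000 F [-0.8 -0.6 -0.3] bay (np.float64(-0.1065), np.float64(0.0733)) zaxis [ 0.017  0.004 -1.   ]
turn -0.056 then x -0.0561 y 0.0402 z 0.0947
```

play_rows:
  targets: [0, 0, 0, -0.056, -0.028, 0.02, 0, 0, -0.028, 0.02, 0, 0, 0, 0, 0, 0]

```text
t: 22.28
tcp_pos: [0.4584, 0.1643, 0.1251]
orientation: [0.759, -0.651, 0.005, -0.007]
wrist_force: [-0.7, 0.2, -0.3]
width: 0.0005
```

```bash
python3 - <<'E'
from h import *
to((.459,.165),8,.031)
p,d=ctrl.get_image("wrist");cv2.imwrite("pics/wrist14.png",p[:,:,::-1]);look("wrist",p,d)
E
```

```text
t 22.27 tcp [0.4584 0.1643 0.1251] head 8.7 w 0.000 F [-0.7  0.2 -0.3] bay (np.float64(-0.1474), np.float64(0.1287)) zaxis [ 0.017  0.004 -1.   ]
turn 0.012 then x -0.0006 y -0.0007 z 0.0941
wrist px [298.   5.] A 254 ztop 0.019 rect c [598. 199.] sz [ 2. 13.] ang 9
wrist px [326. 190.] A 3586 ztop 0.023 rect c [498. 167.] sz [24. 54.] ang 9
wrist px [403. 269.] A 3630 ztop 0.043 rect c [458. 113.] sz [35. 35.] ang 48
wrist px [535. 294.] A 4408 ztop 0.043 rect c [454.  26.] sz [36. 35.] ang 63
```

View pics/wrist14.png

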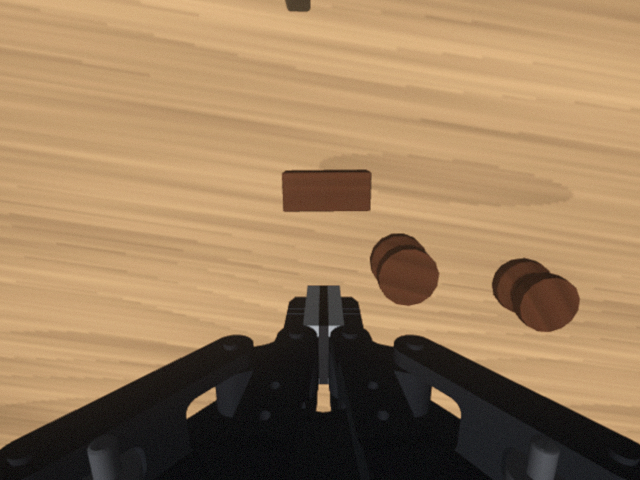

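Long is straight ahead (cols 283–371) and foot 2 (cols 371–438) is to the right. Descending 3 mm further left, in stages.

play_rows:
  targets: [-0.003, 0, 0.02, 0.01, 0, 0, 0.025, 0, 0, 0, 0.02, 0, 0, 0, 0.012, 0, 0, 0, 0, 0]

```text
t: 22.95
tcp_pos: [0.4664, 0.164, 0.048]
orientation: [0.756, -0.654, 0.009, -0.009]
wrist_force: [-0.0, -1.3, 0.6]
width: -0.0003
```

```bash
python3 - <<'E'
from h import *
st()
p,d=ctrl.get_image("wrist");cv2.imwrite("pics/wrist15.png",p[:,:,::-1])
p,d=ctrl.get_image("scene");cv2.imwrite("pics/scene15.png",cv2.resize(p[190:290,320:460,::-1],None,fx=5,fy=5))
E
```

```text
t 22.95 tcp [0.4664 0.164  0.048 ] head 8.3 w -0.000 F [-0.  -1.3  0.6] bay (np.float64(-0.1396), np.float64(0.1273)) zaxis [ 0.025  0.003 -1.   ]
```

View pics/wrist15.png

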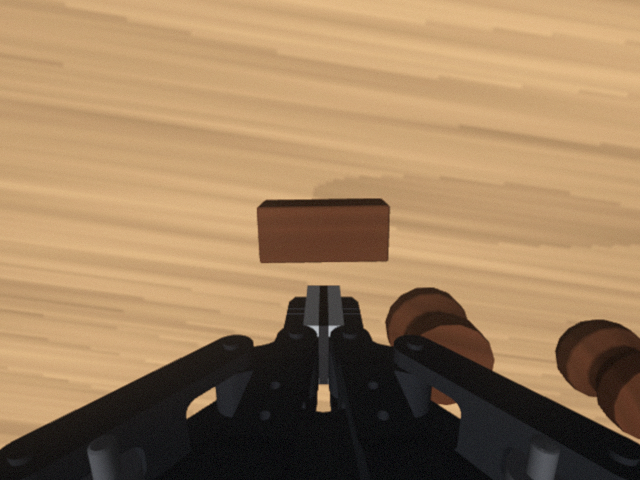

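View pics/scene15.png

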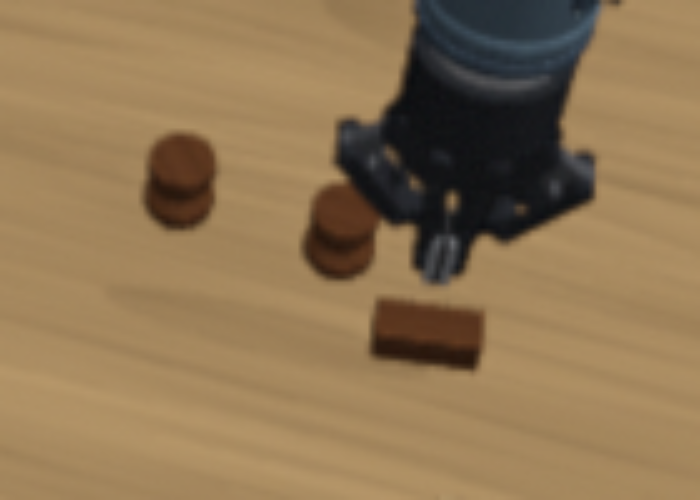

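The finger linkages are wide and come near foot 2's top. I'll measure their height from the depth image before going lower.

```bash
python3 - <<'E'
from h import *
for n in("scene","side"):
    p,d=ctrl.get_image(n);P=cloud(ctrl.camera_params(n),d)
    s=ctrl.get_state();M=Ro.from_quat(s['orientation']).as_matrix()
    L=(P-s['tcp_pos'])@M
    g=(d>0)&(P[...,2]>.046)&(np.abs(L[...,0])<.08)&(np.abs(L[...,1])<.06)&(L[...,2]>-.09)
    q=L[g]
    for a in np.arange(-.08,.08,.01):
        w=q[(q[:,0]>=a)&(q[:,0]<a+.01)]
        if len(w)>3: print(n,'x %.2f'%a,len(w),'lowest (tool z) %.3f'%w[:,2].max(), 'y',w[w[:,2]>w[:,2].max()-.008][:,1].min().round(3),w[w[:,2]>w[:,2].max()-.008][:,1].max().round(3))
E
```

```text
scene x -0.06 50 lowest (tool z) -0.051 y -0.014 -0.01
scene x -0.05 66 lowest (tool z) -0.037 y -0.013 -0.009
scene x -0.04 80 lowest (tool z) -0.023 y -0.012 0.009
scene x -0.03 73 lowest (tool z) -0.023 y -0.015 0.009
scene x -0.02 62 lowest (tool z) -0.001 y -0.01 -0.004
scene x -0.01 97 lowest (tool z) 0.003 y -0.012 -0.005
scene x -0.00 71 lowest (tool z) 0.002 y -0.012 -0.006
scene x 0.01 83 lowest (tool z) 0.001 y -0.008 -0.005
scene x 0.02 76 lowest (tool z) -0.016 y -0.005 -0.005
scene x 0.03 75 lowest (tool z) -0.022 y -0.014 0.008
scene x 0.04 72 lowest (tool z) 0.003 y -0.001 0.016
scene x 0.05 54 lowest (tool z) -0.049 y -0.013 -0.009
scene x 0.06 10 lowest (tool z) -0.064 y -0.011 0.013
side x -0.05 4 lowest (tool z) -0.038 y 0.011 0.011
side x -0.03 4 lowest (tool z) -0.026 y 0.011 0.014
side x -0.02 15 lowest (tool z) -0.006 y 0.009 0.009
side x -0.01 24 lowest (tool z) -0.022 y 0.01 0.013
side x -0.00 29 lowest (tool z) 0.003 y -0.008 0.012
side x 0.01 65 lowest (tool z) 0.003 y -0.002 0.005
side x 0.02 27 lowest (tool z) -0.020 y -0.008 0.012
side x 0.03 40 lowest (tool z) -0.024 y -0.009 0.013
side x 0.04 41 lowest (tool z) 0.002 y 0.006 0.006
side x 0.05 39 lowest (tool z) -0.047 y -0.011 0.009
side x 0.06 10 lowest (tool z) 0.001 y 0.031 0.031
```

Linkage underside is about 23 mm above the TCP, so at TCP z = 0.033 it clears the 42 mm foot by over 10 mm. Lowering and pushing, first stretch.

play_rows:
  targets: [-0.002, 0.004, 0.01, 0, 0, 0.002, 0.006, 0, 0, 0, 0.001, 0, 0, -0.006, 0, 0, 0, -0.008, 0, 0, 0, -0.01, 0, 0.03, -0.002, -0.013, 0, 0.08, -0.002, -0.01, 0, 0.08, 0, 0, 0, 0]

```text
t: 24.28
tcp_pos: [0.5132, 0.1759, 0.0345]
orientation: [-0.688, 0.726, -0.01, 0.013]
wrist_force: [-0.5, -0.8, -0.0]
width: -0.0003
```

```bash
python3 - <<'E'
from h import *
st()
p,d=ctrl.get_image("wrist");cv2.imwrite("pics/wrist16.png",p[:,:,::-1])
p,d=ctrl.get_image("scene");look("scene",p,d)
E
```

```text
t 24.27 tcp [0.5132 0.1759 0.0345] head -3.1 w -0.000 F [-0.5 -0.8 -0. ] bay (np.float64(-0.0916), np.float64(0.1326)) zaxis [ 0.033  0.004 -0.999]
scene px [356. 226.] A 236 ztop 0.045 rect c [456.  26.] sz [32. 31.] ang 15
scene px [403. 256.] A 776 ztop 0.075 rect c [515. 175.] sz [90. 27.] ang 88
scene px [404. 316.] A 66 ztop 0.030 rect c [674. 204.] sz [96.  1.] ang 8
scene px [317. 305.] A 276 ztop 0.025 rect c [701.   3.] sz [35. 35.] ang 19
scene px [346. 317.] A 300 ztop 0.025 rect c [708.  76.] sz [44. 30.] ang 30
scene px [382. 342.] A 217 ztop 0.025 rect c [742. 167.] sz [  3. 114.] ang 8
```

View pics/wrist16.png

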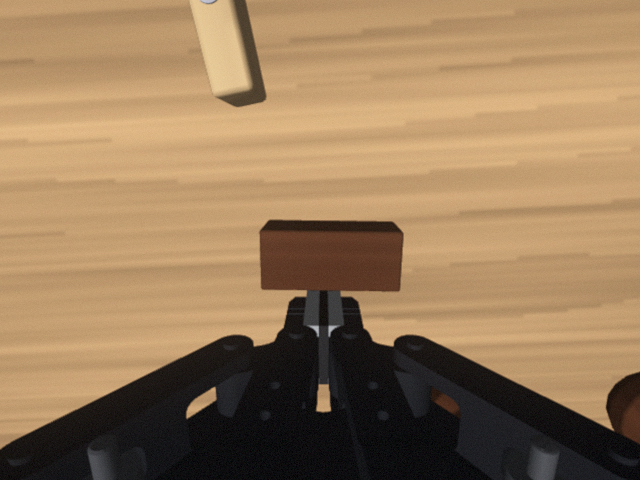

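The long offcut is flat on the fingers (cols 261–403), and the left wall's end is at upper left. Continuing with a sharper right turn.

play_rows:
  targets: [-0.001, -0.008, 0.002, 0.08, -0.003, -0.012, 0.001, 0.14, -0.003, -0.013, 0, 0.14, -0.003, -0.013, 0, 0.14, -0.002, -0.012, 0, 0.06, 0, -0.01, 0, 0, 0, -0.004, 0, 0]

```text
t: 25.25
tcp_pos: [0.5792, 0.1611, 0.0319]
orientation: [-0.457, 0.889, -0.004, 0.012]
wrist_force: [-0.9, 0.7, 0.2]
width: -0.0002
```

```bash
python3 - <<'E'
from h import *
st()
p,d=ctrl.get_image("wrist");cv2.imwrite("pics/wrist17.png",p[:,:,::-1])
E
```

```text
t 25.25 tcp [0.5792 0.1611 0.0319] head -35.6 w -0.000 F [-0.9  0.7  0.2] bay (np.float64(-0.0282), np.float64(0.1088)) zaxis [ 0.026  0.003 -1.   ]
```

View pics/wrist17.png

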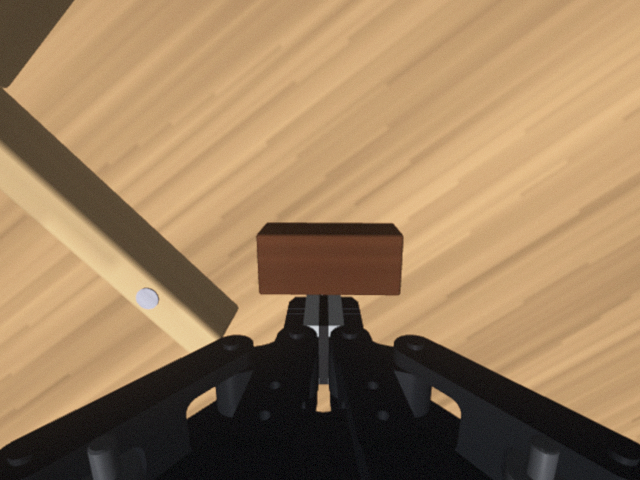

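The long offcut has come round inside the left wall's end with clearance. I'll turn back left and push it in.

play_rows:
  targets: [0, -0.008, 0, 0, 0.001, -0.011, 0, -0.06, 0.002, -0.012, 0, -0.1, 0.002, -0.012, 0, -0.1, 0.002, -0.012, 0, -0.1, 0.001, -0.012, 0, -0.06, 0, -0.012, 0, 0, 0, -0.008, 0, 0, 0, 0, 0, 0]

```text
t: 26.42
tcp_pos: [0.657, 0.1182, 0.0332]
orientation: [-0.639, 0.769, -0.006, 0.01]
wrist_force: [-0.2, -0.3, -0.6]
width: -0.0002
```

```bash
python3 - <<'E'
from h import *
st()
p,d=ctrl.get_image("wrist");cv2.imwrite("pics/wrist18.png",p[:,:,::-1])
E
```

```text
t 26.43 tcp [0.657  0.1182 0.0332] head -10.6 w -0.000 F [-0.2 -0.3 -0.6] bay (np.float64(0.0429), np.float64(0.0556)) zaxis [ 0.024  0.003 -1.   ]
```

View pics/wrist18.png

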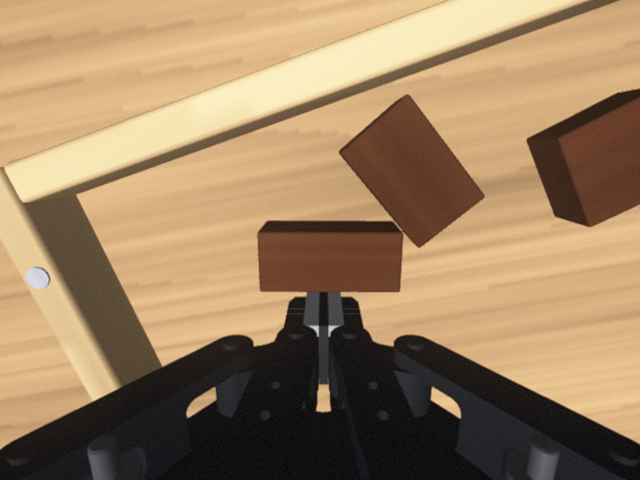

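All three are inside the bay: long at (330,262), mid at (412,170), square at right. I'll back off, rise and check.

play_rows:
  targets: [0, 0.012, 0, 0, 0, 0.02, 0, 0, 0, 0, -0.04, 0, 0, 0, -0.05, 0, 0, 0.04, -0.05, 0, 0, 0.05, -0.03, 0, 0, 0.05, 0, 0, 0, 0.05, 0, 0, 0, 0, 0, 0, 0, 0, 0, 0]

```text
t: 27.72
tcp_pos: [0.4189, 0.1618, 0.1988]
orientation: [-0.64, 0.769, -0.004, 0.008]
wrist_force: [1.2, -0.8, -0.7]
width: 0.0002
```

```bash
python3 - <<'E'
from h import *
st()
p,d=ctrl.get_image("scene");cv2.imwrite("pics/scene19.png",p[:,:,::-1]);look("scene",p,d)
for n,q in dict(sq=(.701,.003),mid=(.708,.076)).items(): print(n,bay(q))
p0=cv2.imread("pics/scene0.png")[:,:,::-1]
df=(np.abs(p.astype(int)-p0).sum(2)>60).astype(np.uint8)
for nm,(x0,y0,x1,y1) in dict(glue=(480,300,540,370),tin=(145,205,195,265),tools=(100,160,165,205),hammer=(530,225,590,320)).items(): print(nm,'changed px',df[y0:y1,x0:x1].sum())
p,d=ctrl.get_image("wrist");look("wrist",p,d)
E
```

```text
t 27.73 tcp [0.4189 0.1618 0.1988] head -10.5 w 0.000 F [ 1.2 -0.8 -0.7] bay (np.float64(-0.1868), np.float64(0.1317)) zaxis [ 0.017  0.004 -1.   ]
scene px [356. 226.] A 237 ztop 0.044 rect c [456.  25.] sz [33. 35.] ang 28
scene px [388. 236.] A 242 ztop 0.044 rect c [460. 113.] sz [32. 33.] ang 15
scene px [317. 305.] A 280 ztop 0.025 rect c [701.   3.] sz [36. 35.] ang 18
scene px [355. 314.] A 613 ztop 0.025 rect c [693.  97.] sz [49. 82.] ang 34
scene px [382. 342.] A 222 ztop 0.024 rect c [741. 172.] sz [  3. 103.] ang 8
sq (np.float64(0.0706), np.float64(-0.0646))
mid (np.float64(0.0876), np.float64(0.0068))
glue changed px 0
tin changed px 0
tools changed px 0
hammer changed px 0
wrist px [230.   3.] A 137 ztop 0.017 rect c [597. 203.] sz [2. 7.] ang 5
wrist px [489. 155.] A 2645 ztop 0.043 rect c [453.  26.] sz [36. 34.] ang 79
wrist px [377. 171.] A 1976 ztop 0.043 rect c [457. 113.] sz [34. 34.] ang 79
```

View pics/scene19.png

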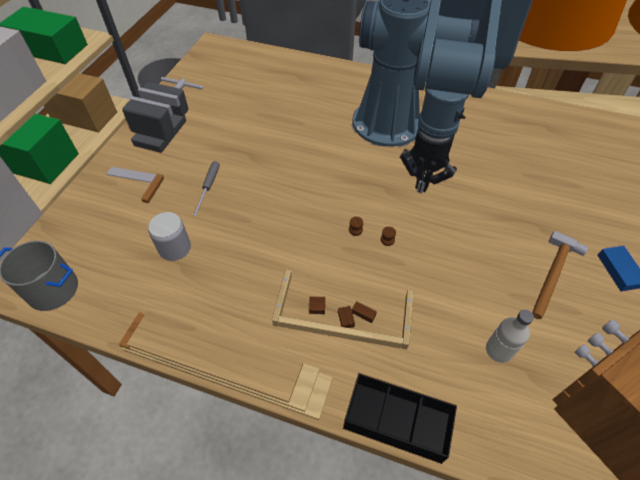

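The final picture shows all three offcuts in the bay at (317,305), (346,317) and (364,311), with the feet and bystanders unmoved. Handing in.

```bash
python3 - <<'E'
from cell import ctrl
print(ctrl.finish_job())
E
```

```text
the job is handed in; nothing more can be done
None
```

All three offcuts were pushed along the bench into the bay with the fingertips, and I handed the job in at about 28 s of the 72 s allowed. No verdict was reported.

| Offcut | x past the mouth | y |
|---|---|---|
| square | about 71 mm | about -65 mm |
| mid | about 88 mm | about +7 mm |
| long | about 65 mm | about +50 mm |

- **Offcut positions:** Square and mid come from my last scene picture. The long offcut's position is worked out from the fingertip position when I stopped pushing, because the last picture merged it with mid into one blob. It shows clearly inside the bay by eye.
- **Bystanders:** Both feet measured within about 2 mm of where they began. The image areas around the glue bottle, tin, try square and hammer showed no change. I did not run that comparison on the screwdriver, but it looks unmoved in the final picture.
- **What went wrong on the way:** My first sideways push left the long offcut right in front of foot 2, with no room for the fingers behind it. I nudged it back about 40 mm and swept it in on a curve instead. The tool also tilted about 1 to 2° along the way, with no visible effect.

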